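# Find and reset the tripped cut-out of a food warmer, then set its well to warm

### The job

One of the three wells of the food warmer stays cold because its overheating cut-out has tripped, and nothing shows which. Press the red reset buttons gently, never with more than 20 N: the button of a sound well stays soft and springs back, the button of the tripped one stiffens, then snaps over and stays in. Once it has snapped, turn that well's knob clockwise from off to the orange dot, leave the other two knobs at off, and do not shift the bowl, the jar and the can that stand on the lids.

Things in the scene. Friction and masses are not known exactly. Their poses are not given: they have to be found in the camera images.
- warmer: Fixed steel food warmer. Origin on the worktop under the middle of its control deck; x away from the operator, y to the left. Deck 150 mm deep, 610 wide, 85 high. Three alike stations on it (left, middle, right), 190 mm apart, one per well: grey plate, red reset button, black knob 95 mm to its right. Behind (x over 75 mm) the tank; tops of its lids at 171 mm, lid handles to 201 mm at x = 300 mm.
- left_button (a point): On the upright axis of the left reset button, at deck height (85 mm); axes as the warmer's. Button: red, 18 mm across, pressed straight down. Its top, when out, is 20 mm above this point; but each station (plate, button, knob) stands up to 4 mm higher or lower, so 16 to 24 mm. Black bezel 30 mm across, 11 mm below the top; amber lamp 36 mm behind. Which well has tripped varies.
- middle_button (a point): As left_button, for the middle station. Feel of a sound button, at any station: a plain soft spring, 0.8 N at first, rising evenly to 3 N (one of them) or 4.2 N (the other) at its stop 4.6 mm down, where it turns hard (about 8 N/mm); it comes back out.
- right_button (a point): As left_button, for the right station. Feel of the tripped button, at any station: 0.8 N at first, rising by 2.8 N/mm to 6 N at 1.9 mm; there it breaks over, the force falls to nearly nothing and the button snaps down by itself to 2.4 mm, where it stays. Pressed on, it turns hard at 4.6 mm.
- left_knob (a point): On the upright axis of the left knob, at deck height; axes as the warmer's. Black disc 44 mm across with a grip bar 42 mm long, 14 wide, 21 to 51 mm above this point (4 mm more or less with the station): grip its long sides 44 mm up. Round foot 68 mm across, top at 13 mm. At off the bar lies along x, white pointer line at the far (+x) end, by a white dot.
- middle_knob (a point): As left_knob, for the middle station. On every station's plate the orange dot lies 1.05 rad (60 degrees) clockwise, seen from above, from the white off dot. The knob turns with light friction (0.04 N m) and stays where it is left.
- right_knob (a point): As left_knob, for the right station.
- tripped_reset (a joint): Travel in m of the snap plunger under the tripped well's reset button, whichever station that is: 0 = tripped (also while the button is only pressed on its spring), 0.0024 = snapped in; the button then stays that much lower.
- tripped_knob (a joint): Angle in rad of the knob of the tripped well, growing clockwise as seen from above: 0 to 0.12 = off (start), 1.05 = orange dot, 4.7 = end stop.
- sound1_knob (a joint): Angle in rad of the knob of one of the two sound wells, in the same sense; 0 to 0.12 = off (start).
- sound2_knob (a joint): Angle in rad of the knob of the other sound well, in the same sense; 0 to 0.12 = off (start).
- bowl: Small blue plastic bowl, 110 mm across the rim, 50 mm high, standing loose on a pan lid; origin under its centre. Bystander.
- jar: Green glass jar with a yellow cap, 72 mm across, 75 mm high, standing loose on a pan lid; origin under its centre. Bystander.
- can: Small tin can with a yellow label, 66 mm across, 75 mm high, standing loose on a pan lid; origin under its centre. Bystander.

How it is judged:
By the outcome, as a careful person would: the job done as asked, in the order asked, and still so for the second after the job is handed in, with the robot touching nothing.
It also fails if it takes over 72 s, if anything falls off the work surface, if the arm or the gripper's body presses on something with over 40 N, if the wrist force passes 120 N, or if a joint passes its speed limit or range.

### The arm

A 7-joint arm with a two-finger parallel gripper is mounted at the origin on the work surface. World frame = base frame: x ahead of the robot, y to its left, z up, the work surface at z = 0. Lengths are in m, angles in rad, forces in N, time in s.
With the tool pointing down it reaches from about 0.4 to 0.85 m from the base axis. Payload 4.5 kg.
Tool frame: the origin (TCP) lies between the finger pads; the fingertips stand 25 mm ahead of it and the grasp point (between the pads) lies 6 mm ahead of it; z points along the fingers, y is the direction in which the jaws open and shut (so a half turn about z gives the same grasp; the last joint's range is limited). The gripper opens to 88 mm and grips with 3 to 60 N. Pads are 18 mm wide; open, the fingers measure 123 mm over their backs; the gripper's body (75 mm by 187 mm) begins 45 mm behind the grasp point.
Start: joints at [-1.257, 0.689, -0.195, 1.565, 0.157, 0.902, -0.215], TCP at [0.173, 0.601, 0.264] pointing down, gripper open.
Joint ranges: [-3.01, 3.01], [-0.46, 2.08], [-1.47, 1.51], [0.13, 2.56], [-1, 4.14], [0.04, 2.09], [-2.66, 2.66]. Speed limits (rad/s): [2.57, 2.57, 3.14, 3.14, 3.14, 3.14, 3.14].

### API

Orientations are given as a unit quaternion [x, y, z, w].
In Python, from workcell import env, capture, look_for, outline_of gives the robot as it stands.
- The arm moves only by the shell command python3 -m pendant 'ROWS' [FORCE]. ROWS is JSON, a list of rows, each a list of 7 numbers: the shift along the tool's x, y, z in cm, then the turn, a rotation vector about the tool's x, y, z in degrees, then the opening, from 0 (shut) to 1 (fully open). In form: [[dx, dy, dz, rx, ry, rz, jaw], ...]. A call has 1 to 12 rows; each row shifts and turns the commanded pose from where the row before left it, along the tool's axes as they then stand; what a row does not reach is not made up. A row lasts 1/10 s, in which the tool goes at most 50 mm and 8.59 degrees, less where a joint would pass 70% of its speed; a pose out of reach is approached as far as the arm can. A call is refused whole if a number of a shift passes 5 or a number of a turn 8.59, either way. A call with a gripper value outside its range is refused whole. The fingers move at their own pace and stop on an object; FORCE is the grip in N (left out, the last holds). Time passes only in rows, so rows that do not move let the fingers close. It gives the time, the measured TCP pose, the force and the opening at its end, in the units of the state.
- env.sense(): the state, without advancing time (a new reading comes with each control period).
- capture(name): name is "side" or "top" or "wrist"; returns a dict with "img" (480x640x3 uint8, red, green, blue), "K" (3x3 intrinsics, pixels), "extrinsics" (4x4, takes a point from camera to world coordinates). Camera axes: x right, y down, z forward; pixel columns grow to the right and rows downward; lengths in m; the calibration is good to about 2 mm. A picture is of the moment at which its call begins. There is no depth.
- env.job_done(): hands the job in, once; it reports no verdict.
Trained networks look in a picture, given as the dict that the camera call returned (one of the last four; its "shot" number tells which), for a name from the list of things; names that differ only in an ending like _2 or _b are one class to them, and where a whole thing is asked for, a point or a joint stands for the part that bears it (a point fixed in the world has none). Each returns a list of dicts, best first, with "score" (0 to 1); they miss things now and then, are a little off and sometimes report something else, mostly with a low value. They report only what shows in the picture. A call takes as long as a camera call.
- look_for(target, picture): "location" ([x, y, z] in m, in the coordinates of the camera as it stood for that picture, good to about 4 mm: the middle of the surface that is visible of it).
- outline_of(target, picture): "mask" (480x640 bool, what is visible of it).
The state is a dict: "time_s": time; "joints": joint angles; "joint_vel": joint speeds; "tau": joint torques, N m; "ee_pos": TCP position; "tool_rot": TCP orientation; "ft_force": force on the tool from outside, world axes, zero at the start; "wrist_torque": the same for the moment, N m; "finger_gap": finger opening in m.
Only numpy, scipy, OpenCV 4.12 (cv2) and the standard library are available. Lean on these libraries where they do the work, as an engineer would, in place of code of your own. Each camera call takes 0.05 s, during which the arm holds its last target. There are 200 camera calls.

## Working session

There is one attempt and no reset: what is moved stays moved. The work goes in short steps, Python scripts to look and compute and a shell command to move; the robot and the scene stay as the last step left them, time stands still between calls to the robot, and variables do not carry over. Pictures are saved under pics/ and viewed, about 8 in all and at most 12, crops included, and the job is handed in when it is done.

```bash
mkdir -p pics; ls; cat > h.py <<'E'
import numpy as np,cv2
from workcell import env,capture,look_for,outline_of
def save(p,n,crop=None,s=1):
    im=p["img"][:,:,::-1]
    if crop: im=im[crop[1]:crop[3],crop[0]:crop[2]]
    cv2.imwrite("pics/"+n+".png",cv2.resize(im,None,fx=s,fy=s,interpolation=cv2.INTER_CUBIC))
def w(p,l): return (p["extrinsics"]@np.r_[l,1])[:3]
def pix(p,X):
    c=np.linalg.inv(p["extrinsics"])@np.r_[X,1]; u=p["K"]@c[:3]; return u[:2]/u[2]
def ray(p,uv,z):
    d=p["extrinsics"][:3,:3]@np.linalg.inv(p["K"])@np.r_[uv,1]; o=p["extrinsics"][:3,3]
    return o+d*(z-o[2])/d[2]
E
python3 - <<'E'
from h import *
s=env.sense();print({k:np.round(v,3).tolist() for k,v in s.items()})
for c in ["top","side"]:
    p=capture(c);save(p,c+"0")
    print(c,np.round(p["extrinsics"],3).tolist(),p["K"][0,0])
    for t in ["warmer","left_button","middle_button","right_button","left_knob","middle_knob","right_knob","bowl","jar","can"]:
        print(t,[(round(r["score"],2),np.round(w(p,r["location"]),3).tolist(),np.round(pix(p,w(p,r["location"]))).tolist()) for r in look_for(t,p)[:3]])
E
```

```text
pics
{'time_s': 0.0, 'joints': [-1.257, 0.69, -0.195, 1.566, 0.157, 0.902, -0.215], 'joint_vel': [0.0, 0.001, -0.001, 0.001, -0.0, -0.0, 0.001], 'tau': [0.001, -52.756, -1.267, -15.343, -0.053, 0.006, 0.0], 'ee_pos': [0.173, 0.6, 0.263], 'tool_rot': [0.139, 0.99, -0.001, -0.0], 'ft_force': [0.053, -0.21, -0.149], 'wrist_torque': [0.017, 0.016, -0.023], 'finger_gap': 0.088}
top [[0.005, -0.996, 0.093, 0.531], [-0.999, -0.007, -0.032, 0.038], [0.032, -0.093, -0.995, 1.053], [0.0, 0.0, 0.0, 1.0]] 585.2140934084705
warmer [(0.62, [0.76, 0.068, 0.159], [276.0, 155.0])]
left_button [(0.62, [0.762, 0.064, 0.16], [279.0, 154.0])]
middle_button [(0.68, [0.753, 0.07, 0.158], [276.0, 160.0])]
right_button [(0.68, [0.759, 0.064, 0.156], [279.0, 156.0])]
left_knob [(0.98, [0.756, 0.068, 0.158], [276.0, 158.0])]
middle_knob [(0.65, [0.76, 0.066, 0.163], [278.0, 155.0])]
right_knob [(0.69, [0.757, 0.066, 0.164], [277.0, 157.0])]
bowl [(0.66, [0.747, 0.062, 0.194], [280.0, 158.0])]
jar [(0.57, [0.752, -0.116, 0.245], [405.0, 147.0])]
can [(0.77, [0.696, 0.241, 0.246], [149.0, 183.0])]
side [[-0.978, -0.118, 0.169, 0.478], [-0.205, 0.464, -0.862, 0.928], [0.024, -0.878, -0.478, 0.646], [0.0, 0.0, 0.0, 1.0]] 511.112778375693
warmer [(0.95, [0.723, 0.314, 0.155], [240.0, 303.0])]
left_button [(0.57, [0.722, 0.321, 0.158], [239.0, 304.0])]
middle_button [(0.94, [0.715, 0.323, 0.156], [243.0, 307.0])]
right_button [(0.61, [0.724, 0.324, 0.16], [237.0, 304.0])]
left_knob [(0.66, [0.72, 0.316, 0.158], [241.0, 303.0])]
middle_knob [(0.82, [0.721, 0.315, 0.158], [241.0, 302.0])]
right_knob [(0.95, [0.722, 0.317, 0.158], [239.0, 303.0])]
bowl [(0.88, [0.739, 0.045, 0.205], [277.0, 202.0])]
jar [(0.59, [0.752, -0.094, 0.217], [288.0, 170.0])]
can [(0.73, [0.691, 0.274, 0.223], [265.0, 256.0])]
```

View pics/top0.png

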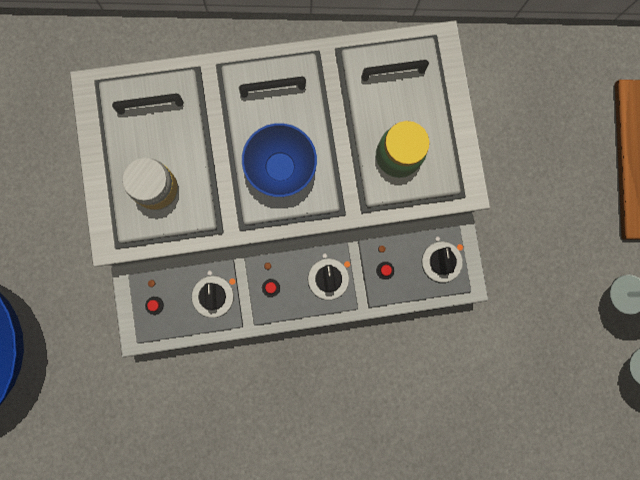

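View pics/side0.png

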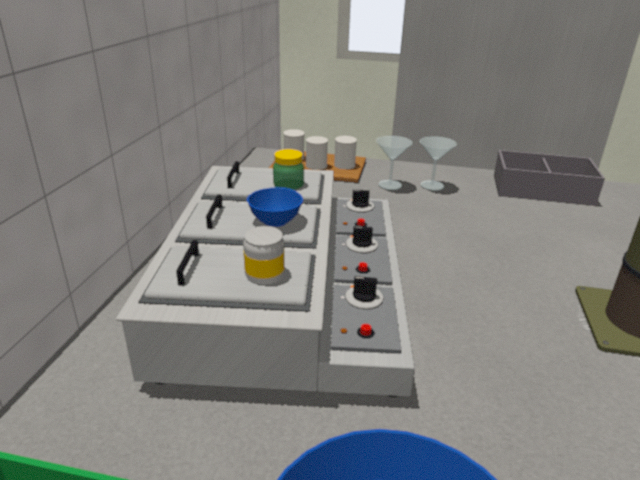

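The top view shows the red buttons at about (154,306), (271,288) and (386,270), and the knobs at (212,297), (329,279) and (443,262) with pointers at off. Next I measure them from colour.

```bash
python3 - <<'E'
from h import *
import itertools
P={c:capture(c) for c in ["top","side"]}
g={"top":[(154,306),(271,288),(386,270)],"side":[(366,330),(363,267),(361,223)]}
cent={}
for c,p in P.items():
    im=p["img"].astype(int); m=((im[:,:,0]>130)&(im[:,:,1]<70)&(im[:,:,2]<70)).astype(np.uint8)
    n,l,st,ce=cv2.connectedComponentsWithStats(m)
    cent[c]=[ce[1+np.argmin(np.linalg.norm(ce[1:]-q,axis=1))] for q in g[c]]
    print(c,np.round(cent[c],1).tolist())
def tri(a,b):
    A=[];B=[]
    for c,uv in (("top",a),("side",b)):
        p=P[c];o=p["extrinsics"][:3,3];d=p["extrinsics"][:3,:3]@np.linalg.inv(p["K"])@np.r_[uv,1];d/=np.linalg.norm(d)
        M=np.eye(3)-np.outer(d,d);A.append(M);B.append(M@o)
    return np.linalg.solve(sum(A),sum(B))
b=[ray(P["top"],u,.104) for u in cent["top"]]
print("top@.104",np.round(b,4).tolist()); print("tri",np.round([tri(*q) for q in zip(cent["top"],cent["side"])],4).tolist())
k=[ray(P["top"],u,.1) for u in [(212,297),(329,279),(443,262)]]
print("knob",np.round(k,4).tolist())
ya=(b[0]-b[2]);print("yaw y-axis",np.linalg.norm(ya),np.degrees(np.arctan2(-ya[0],ya[1])))
u=-ya/np.linalg.norm(ya)
print("knob pred",np.round([x+.095*u for x in b],4).tolist())
E
```

```text
top [[152.3, 305.1], [270.2, 287.1], [386.0, 269.7]]
side [[365.5, 327.4], [362.5, 265.1], [360.6, 220.6]]
top@.104 [[0.5273, 0.2659, 0.104], [0.557, 0.0779, 0.104], [0.5863, -0.1102, 0.104]]
tri [[0.5268, 0.2656, 0.1053], [0.5565, 0.0779, 0.1049], [0.5859, -0.1102, 0.1042]]
knob [[0.5407, 0.1717, 0.1], [0.5708, -0.0174, 0.1], [0.5999, -0.2051, 0.1]]
yaw y-axis 0.38071766472530905 8.926442991097506
knob pred [[0.542, 0.1721, 0.104], [0.5717, -0.0159, 0.104], [0.6011, -0.204, 0.104]]
```

```bash
python3 -m pendant '[[0,0,-4,0,0,0,0.5],[-1,-1,-3,0,0,0,0],[-3.6,-1.85,0,0,0,-3,0],[-3.4,-2.1,0,0,0,-3,0],[-3.3,-2.3,0,0,0,-3,0],[-3.2,-2.5,0,0,0,-3,0],[-3,-2.7,0,0,0,-3,0],[-2.9,-2.9,0,0,0,-3,0],[-2.7,-3,0,0,0,-3,0],[-2.6,-3.1,0,0,0,-3,0],[-2.4,-3.2,0,0,0,-1,0],[0,0,0,0,0,0,0]]' 10
cat >> h.py <<'E'
from scipy.spatial.transform import Rotation as R
YAW=np.radians(8.93)
def go(x,y,z,jaw=98.93):
    s=env.sense();r=R.from_quat(s["tool_rot"]);d=r.inv().apply(np.array([x,y,z])-s["ee_pos"])*100
    ex=r.as_matrix(); a=np.radians(jaw); Y=np.array([np.cos(a),np.sin(a),0])
    T=np.c_[np.cross(Y,[0,0,-1]),Y,[0,0,-1]]
    print("t",round(s["time_s"],2),"pos",np.round(s["ee_pos"],4),"shift cm",np.round(d,2),"turn deg",np.round(np.degrees((r.inv()*R.from_matrix(T)).as_rotvec()),2),"j7",round(s["joints"][6],2),"f",np.round(s["ft_force"],2))
E
python3 -c "
from h import *
go(.527,.2657,.175)"
```

```text
time_s: 2.4
ee_pos: [0.4409, 0.3247, 0.3334]
tool_rot: [-0.073, 0.997, -0.002, 0.001]
ft_force: [0.4, 0.0, 0.2]
finger_gap: 0.0004
t 2.4 pos [0.4409 0.3247 0.3334] shift cm [-7.63 -7.02 15.88] turn deg [-0.25  0.12 -0.58] j7 0.79 f [0.4  0.01 0.23]
```

```bash
python3 -m pendant '[[-2.5,-2.3,2,-0.2,0.1,-0.6,0],[-2.5,-2.3,3,0,0,0,0],[-2.6,-2.4,3,0,0,0,0],[0,0,4,0,0,0,0],[0,0,3.9,0,0,0,0],[0,0,0,0,0,0,0],[0,0,0,0,0,0,0]]'
python3 - <<'E'
from h import *
go(.527,.2657,.175)
p=capture("wrist");save(p,"wr1")
print(pix(p,[.527,.2657,.105]),np.round(p["extrinsics"][:3,3],3))
im=p["img"].astype(int); m=((im[:,:,0]>130)&(im[:,:,1]<70)&(im[:,:,2]<70)).astype(np.uint8)
n,l,st,ce=cv2.connectedComponentsWithStats(m)
for i in range(1,n):
  if st[i,4]>50: print(st[i],ce[i],ray(p,ce[i],.105))
E
```

```text
time_s: 3.1
ee_pos: [0.5216, 0.2753, 0.1749]
tool_rot: [-0.084, 0.996, 0.002, -0.001]
ft_force: [0.2, -0.9, 0.6]
finger_gap: 0.0002
t 3.1 pos [0.5216 0.2753 0.1749] shift cm [-0.37 -1.04 -0.02] turn deg [ 0.22 -0.13  0.69] j7 0.89 f [ 0.21 -0.91  0.64]
[297.68802782 279.25080109] [0.444 0.263 0.295]
[284 265  31  27 650] [299.14       278.55076923] [0.52647424 0.26639957 0.105     ]
```

View pics/wr1.png

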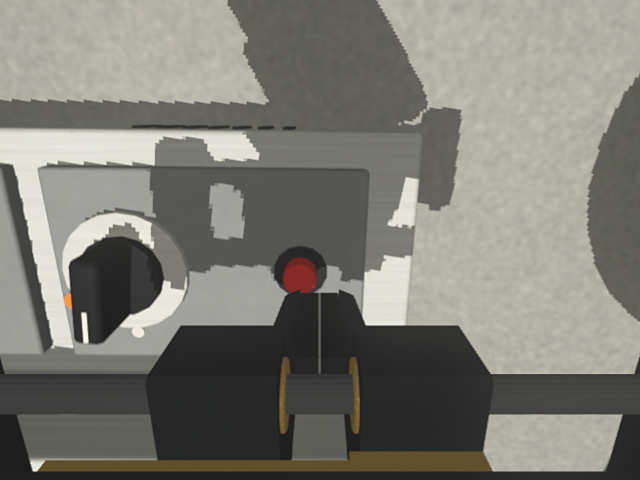

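```bash
cat > chk.py <<'E'
import sys,json
from workcell import env
s=env.sense();f=s["ft_force"][2];z=s["ee_pos"][2]-.025
if sys.argv[1]=="0": json.dump(float(f),open("base.json","w"))
b=json.load(open("base.json"))
print("tip %.4f F %.2f t %.2f"%(z,f-b,s["time_s"]))
sys.exit(sys.argv[1]!="0" and f-b>float(sys.argv[1]))
E
python3 -m pendant '[[-0.4,-0.9,0,0,0,0.7,0],[0,0,1.8,0,0,0,0],[0,0,1.8,0,0,0,0],[0,0,0,0,0,0,0],[0,0,0,0,0,0,0],[0,0,0,0,0,0,0]]' >/dev/null
python3 -c "
from h import *
go(.5265,.2662,.125)"; python3 chk.py 0
s='>/dev/null'
python3 -m pendant '[[0,0,0.1,0,0,0,0],[0,0,0.1,0,0,0,0],[0,0,0,0,0,0,0]]' >/dev/null; python3 chk.py 4.8 &&
python3 -m pendant '[[0,0,0.1,0,0,0,0],[0,0,0,0,0,0,0]]' >/dev/null; python3 chk.py 4.8 &&
python3 -m pendant '[[0,0,0.1,0,0,0,0],[0,0,0,0,0,0,0]]' >/dev/null; python3 chk.py 4.8
```

```text
t 3.75 pos [0.5282 0.2668 0.1401] shift cm [ 0.18 -0.04  1.51] turn deg [ 0.26  0.05 -0.08] j7 0.88 f [-0.5  -0.   -0.13]
tip 0.1151 F 0.00 t 3.75
tip 0.1116 F 1.02 t 4.05
tip 0.1116 F 1.02 t 4.05
tip 0.1116 F 1.02 t 4.05False
False
False
```

```bash
sed -i 's/sys.exit(\(.*\))$/sys.exit(int(bool(\1)))/' chk.py
python3 -m pendant '[[0.1,0,0,0,0,0,0],[0,0,0,0,0,0,0],[0,0,0,0,0,0,0]]' >/dev/null; python3 chk.py 4.8 &&
python3 -m pendant '[[0,0,0.1,0,0,0,0],[0,0,0,0,0,0,0],[0,0,0,0,0,0,0]]' >/dev/null && python3 chk.py 4.8 &&
python3 -m pendant '[[0,0,0.1,0,0,0,0],[0,0,0,0,0,0,0],[0,0,0,0,0,0,0]]' >/dev/null && python3 chk.py 4.8 &&
python3 -m pendant '[[0,0,0.1,0,0,0,0],[0,0,0,0,0,0,0],[0,0,0,0,0,0,0]]' >/dev/null && python3 chk.py 4.8 &&
python3 -m pendant '[[0,0,0.1,0,0,0,0],[0,0,0,0,0,0,0],[0,0,0,0,0,0,0]]' >/dev/null && python3 chk.py 4.8 
```

```text
tip 0.1114 F 0.85 t 4.35
tip 0.1103 F 0.55 t 4.65
tip 0.1094 F -0.45 t 4.95
tip 0.1084 F -0.21 t 5.25
tip 0.1075 F 0.38 t 5.55
```

```bash

python3 -m pendant '[[0,0,0.1,0,0,0,0],[0,0,0,0,0,0,0]]' >/dev/null && python3 chk.py 5 &&
python3 -m pendant '[[0,0,0.05,0,0,0,0],[0,0,0,0,0,0,0]]' >/dev/null && python3 chk.py 5 &&
python3 -m pendant '[[0,0,0.05,0,0,0,0],[0,0,0,0,0,0,0]]' >/dev/null && python3 chk.py 5 &&
python3 -m pendant '[[0,0,0.05,0,0,0,0],[0,0,0,0,0,0,0]]' >/dev/null && python3 chk.py 5 &&
python3 -m pendant '[[0,0,0.05,0,0,0,0],[0,0,0,0,0,0,0]]' >/dev/null && python3 chk.py 5 &&
python3 -m pendant '[[0,0,0.05,0,0,0,0],[0,0,0,0,0,0,0]]' >/dev/null && python3 chk.py 5 &&
python3 -m pendant '[[0,0,0.05,0,0,0,0],[0,0,0,0,0,0,0]]' >/dev/null && python3 chk.py 5 &&
python3 -m pendant '[[0,0,0.05,0,0,0,0],[0,0,0,0,0,0,0]]' >/dev/null && python3 chk.py 5 &&
python3 -m pendant '[[0,0,0.05,0,0,0,0],[0,0,0,0,0,0,0]]' >/dev/null && python3 chk.py 5 &&
python3 -m pendant '[[0,0,0.05,0,0,0,0],[0,0,0,0,0,0,0]]' >/dev/null && python3 chk.py 5 &&
python3 -m pendant '[[0,0,0.05,0,0,0,0],[0,0,0,0,0,0,0]]' >/dev/null && python3 chk.py 5
```

```text
tip 0.1064 F 1.79 t 5.75
tip 0.1060 F 1.75 t 5.95
tip 0.1054 F 2.28 t 6.15
tip 0.1049 F 3.21 t 6.35
tip 0.1044 F 2.66 t 6.55
tip 0.1039 F 2.14 t 6.75
tip 0.1036 F 3.32 t 6.95
tip 0.1035 F 7.57 t 7.15
```

```bash

python3 -m pendant '[[0,0,-2.5,0,0,0,0],[0,0,-2.5,0,0,0,0],[0,-4,0,0,0,0,0],[0,-5,0,0,0,0,0],[0,-5,0,0,0,0,0],[0,-5,0,0,0,0,0],[0,0,0,0,0,0,0],[0,0,0,0,0,0,0]]' >/dev/null; python3 -c "
from h import *
go(.5565,.0778,.138)"
```

```text
t 7.95 pos [0.5556 0.0765 0.1768] shift cm [-0.12  0.1   3.88] turn deg [ 0.19 -0.15 -0.28] j7 1.17 f [-0.95  0.38  0.07]
```

```bash

python3 -m pendant '[[-0.1,0.1,1.5,0,0,-0.3,0],[0,0,1.5,0,0,0,0],[0,0,1.1,0,0,0,0],[0,0,0,0,0,0,0],[0,0,0,0,0,0,0],[0,0,0,0,0,0,0]]' >/dev/null; python3 -c "
from h import *
go(.5565,.0778,.135)"; python3 chk.py 0
python3 -m pendant '[[0,0,0.1,0,0,0,0],[0,0,0,0,0,0,0]]' >/dev/null && python3 chk.py 5.5 &&
python3 -m pendant '[[0,0,0.05,0,0,0,0],[0,0,0,0,0,0,0]]' >/dev/null && python3 chk.py 5.5 &&
python3 -m pendant '[[0,0,0.05,0,0,0,0],[0,0,0,0,0,0,0]]' >/dev/null && python3 chk.py 5.5 &&
python3 -m pendant '[[0,0,0.05,0,0,0,0],[0,0,0,0,0,0,0]]' >/dev/null && python3 chk.py 5.5 &&
python3 -m pendant '[[0,0,0.05,0,0,0,0],[0,0,0,0,0,0,0]]' >/dev/null && python3 chk.py 5.5 &&
python3 -m pendant '[[0,0,0.05,0,0,0,0],[0,0,0,0,0,0,0]]' >/dev/null && python3 chk.py 5.5 &&
python3 -m pendant '[[0,0,0.05,0,0,0,0],[0,0,0,0,0,0,0]]' >/dev/null && python3 chk.py 5.5 &&
python3 -m pendant '[[0,0,0.05,0,0,0,0],[0,0,0,0,0,0,0]]' >/dev/null && python3 chk.py 5.5 &&
python3 -m pendant '[[0,0,0.05,0,0,0,0],[0,0,0,0,0,0,0]]' >/dev/null && python3 chk.py 5.5 &&
python3 -m pendant '[[0,0,0.05,0,0,0,0],[0,0,0,0,0,0,0]]' >/dev/null && python3 chk.py 5.5 &&
python3 -m pendant '[[0,0,0.05,0,0,0,0],[0,0,0,0,0,0,0]]' >/dev/null && python3 chk.py 5.5
```

```text
t 8.55 pos [0.5567 0.0803 0.1368] shift cm [ 0.06 -0.24  0.18] turn deg [ 0.22 -0.04  0.27] j7 1.14 f [-0.33  1.03 -0.05]
tip 0.1118 F 0.00 t 8.55
tip 0.1106 F 0.88 t 8.75
tip 0.1099 F -0.16 t 8.95
tip 0.1092 F 0.25 t 9.15
tip 0.1087 F 0.59 t 9.35
tip 0.1083 F 0.88 t 9.55
tip 0.1079 F 2.67 t 9.75
tip 0.1074 F 2.14 t 9.95
tip 0.1069 F 5.11 t 10.15
tip 0.1065 F 5.36 t 10.35
tip 0.1056 F 1.45 t 10.55
tip 0.1051 F 3.50 t 10.75
```

```bash

python3 -m pendant '[[0,0,-0.3,0,0,0,0],[0,0,-0.4,0,0,0,0],[0,0,0,0,0,0,0],[0,0,0,0,0,0,0],[0,0,0,0,0,0,0]]' >/dev/null; python3 chk.py 0
python3 -m pendant '[[0,0,0.2,0,0,0,0],[0,0,0.2,0,0,0,0],[0,0,0,0,0,0,0],[0,0,0,0,0,0,0]]' >/dev/null && python3 chk.py 5.5 &&
python3 -m pendant '[[0,0,0.05,0,0,0,0],[0,0,0,0,0,0,0],[0,0,0,0,0,0,0]]' >/dev/null && python3 chk.py 5.5 &&
python3 -m pendant '[[0,0,0.05,0,0,0,0],[0,0,0,0,0,0,0],[0,0,0,0,0,0,0]]' >/dev/null && python3 chk.py 5.5 &&
python3 -m pendant '[[0,0,0.05,0,0,0,0],[0,0,0,0,0,0,0],[0,0,0,0,0,0,0]]' >/dev/null && python3 chk.py 5.5 &&
python3 -m pendant '[[0,0,0.05,0,0,0,0],[0,0,0,0,0,0,0],[0,0,0,0,0,0,0]]' >/dev/null && python3 chk.py 5.5
```

```text
tip 0.1122 F 0.00 t 11.25
tip 0.1081 F -0.28 t 11.65
tip 0.1078 F -0.75 t 11.95
tip 0.1072 F -0.50 t 12.25
tip 0.1067 F 0.07 t 12.55
tip 0.1062 F 0.11 t 12.85
```

```bash

python3 -m pendant '[[0,0,-3,0,0,0,0],[0,0,-4.5,0,0,0,0.3],[0,-4.5,0,0,0,0,0.6],[0,-5,0,0,0,0,0.6],[0,0,0,0,0,0,0.6],[0,0,0,0,0,0,0.6],[0,0,0,0,0,0,0.6]]' >/dev/null; python3 - <<'E'
from h import *
go(.5715,-.016,.14)
p=capture("wrist");save(p,"wr2")
print(pix(p,[.5715,-.016,.140]), pix(p,[.5715+.021*np.cos(YAW),-.016+.021*np.sin(YAW),.140]),pix(p,[.5715-.021*np.cos(YAW),-.016-.021*np.sin(YAW),.140]),env.sense()["finger_gap"])
E
```

```text
t 13.55 pos [ 0.5715 -0.0129  0.2059] shift cm [ 0.04 -0.34  6.59] turn deg [ 0.28 -0.1   0.32] j7 1.35 f [0.99 0.69 0.13]
[311.20620019 274.74225527] [311.23652672 311.13944473] [311.17390409 235.98122467] 0.05044647366393958
```

View pics/wr2.png

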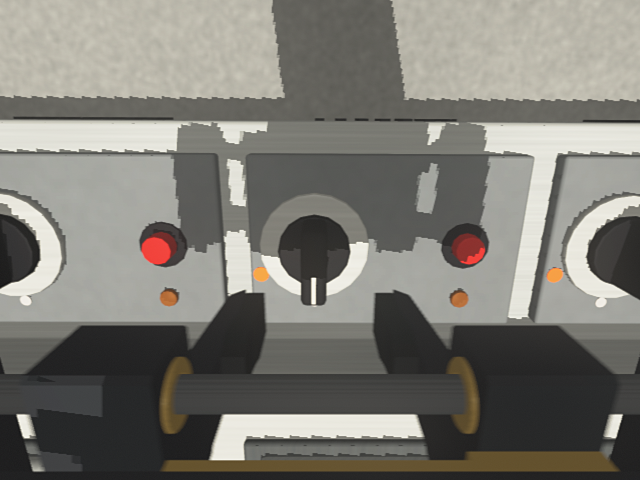

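```bash

python3 -m pendant '[[0.15,-0.3,1.5,0.3,0,0.3,0.6],[0,0,2.5,0,0,0,0.6],[0,0,2,0,0,0,0.6],[0,0,0.5,0,0,0,0.6],[0,0,0,0,0,0,0.6],[0,0,0,0,0,0,0.6]]' 12; python3 -c "
from h import *
go(.5705,-.0155,.14)"
```

```text
time_s: 14.2
ee_pos: [0.5711, -0.0167, 0.1417]
tool_rot: [-0.078, 0.997, -0.001, -0.0]
ft_force: [-1.0, -0.5, -0.3]
finger_gap: 0.0529
t 14.2 pos [ 0.5711 -0.0167  0.1417] shift cm [0.04 0.13 0.17] turn deg [-0.08 -0.02  0.  ] j7 1.29 f [-1.01 -0.48 -0.26]
```

```bash

python3 -m pendant '[[0,0.1,0.1,0,0,0,0.6],[0,0,0,0,0,0,0.3],[0,0,0,0,0,0,0.1],[0,0,0,0,0,0,0.1],[0,0,0,0,0,0,0.1],[0,0,0,0,0,0,0],[0,0,0,0,0,0,0],[0,0,0,0,0,0,0]]' 12; python3 -c "
from h import *
go(.5705,-.0155,.14)"
```

```text
time_s: 15.0
ee_pos: [0.5703, -0.0161, 0.14]
tool_rot: [-0.078, 0.997, -0.001, -0.001]
ft_force: [-0.4, 1.2, 1.0]
finger_gap: 0.014
t 15.0 pos [ 0.5703 -0.0161  0.14  ] shift cm [-0.02  0.06 -0.  ] turn deg [-0.06 -0.1  -0.04] j7 1.29 f [-0.38  1.24  0.99]
```

Gripped at 14 mm, as expected. Turn 60°.

```bash

python3 -m pendant '[[0,0,0,0,0,6,0],[0,0,0,0,0,6,0],[0,0,0,0,0,6,0],[0,0,0,0,0,6,0],[0,0,0,0,0,6,0],[0,0,0,0,0,0,0]]'; python3 -m pendant '[[0,0,0,0,0,6,0],[0,0,0,0,0,6,0],[0,0,0,0,0,6,0],[0,0,0,0,0,6,0],[0,0,0,0,0,6,0],[0,0,0,0,0,0,0],[0,0,0,0,0,0,0],[0,0,0,0,0,0,0]]'; python3 -c "
from h import *
go(.5705,-.0155,.14,jaw=98.93-60.2)"
```

```text
time_s: 15.6
ee_pos: [0.5704, -0.0159, 0.14]
tool_rot: [0.183, 0.983, -0.001, -0.001]
ft_force: [-0.6, 2.2, 0.6]
finger_gap: 0.014
time_s: 16.4
ee_pos: [0.5705, -0.0158, 0.14]
tool_rot: [0.43, 0.903, -0.001, -0.0]
ft_force: [-0.5, 3.7, 2.1]
finger_gap: 0.014
t 16.4 pos [ 0.5705 -0.0158  0.14  ] shift cm [ 0.02  0.02 -0.  ] turn deg [-0.09 -0.01  0.32] j7 0.6 f [-0.46  3.72  2.1 ]
```

```bash

python3 -m pendant '[[0,0,0,0,0,0.3,0],[0,0,0,0,0,0,0.2],[0,0,0,0,0,0,0.4],[0,0,0,0,0,0,0.45],[0,0,0,0,0,0,0.45],[0,0,-3,0,0,0,0.45],[0,0,-4,0,0,0,0.45],[0,0,-4,0,0,0,0.45],[1.5,-2,-3,0,0,0,0.45],[1.5,-2,-2,0,0,0,0.45],[0,0,0,0,0,0,0.45],[0,0,0,0,0,0,0.45]]'; python3 - <<'E'
from h import *
p=capture("wrist");save(p,"wr3")
q=capture("side");save(q,"side3",(140,130,420,400),2)
for t in ["bowl","jar","can"]:
    print(t,[(round(r["score"],2),np.round(w(q,r["location"]),3).tolist()) for r in look_for(t,q)[:2]])
E
```

```text
time_s: 17.6
ee_pos: [0.5208, -0.018, 0.3004]
tool_rot: [0.434, 0.901, -0.001, 0.0]
ft_force: [0.2, 1.0, -0.3]
finger_gap: 0.0398
bowl [(0.83, [0.738, 0.045, 0.202])]
jar [(0.92, [0.753, -0.09, 0.217])]
can [(0.81, [0.692, 0.277, 0.223])]
```

View pics/wr3.png

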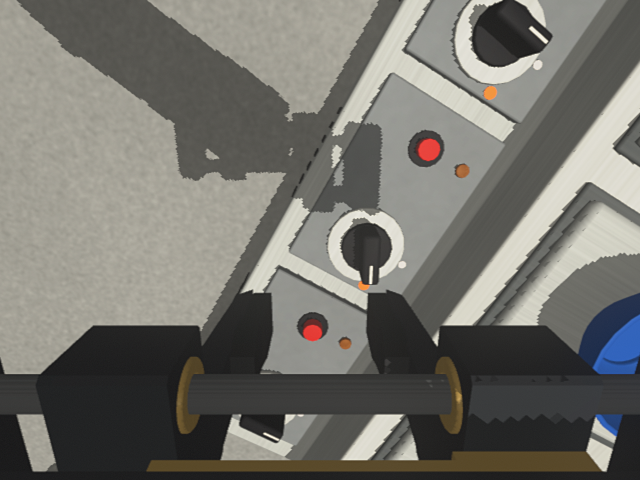

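View pics/side3.png

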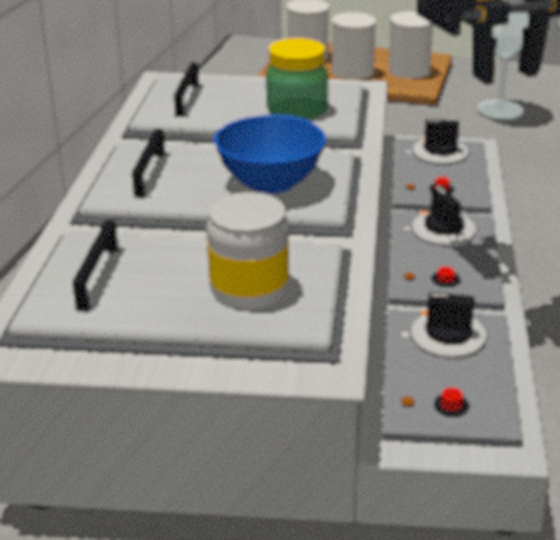

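The wrist view shows the middle knob's pointer line at (370,275), by the orange dot at (363,286). The other two knobs' pointers are by their white dots, and in the side view the bowl, jar and can have not moved. A numeric check of the angle comes next, and I hand in only if it holds.

```bash
python3 - <<'E'
from h import *
p=capture("wrist")
a=ray(p,(370,264),.1397);b=ray(p,(371,283),.1397);o=ray(p,(363,286.5),.092);wd=ray(p,(402.5,265),.092);c=np.array([.5707,-.0158,0])
an=lambda v:8.93-np.degrees(np.arctan2(v[1],v[0]))
print("pointer cw",an(b-a),"tip from axis",an(b-c),"orange",an(o-c),"white",an(wd-c))
if 50<an(b-c)<70: env.job_done(); print("done")
E
```

```text
pointer cw 55.293893420560394 tip from axis 59.44174269698125 orange 60.60501404173804 white -0.6310519207520251
the job is handed in; nothing more can be done
done
```

The middle well was the tripped one. I reset it, turned its knob to the orange dot and handed the job in at about 18 s of the 72 s allowed.

- **Left button:** it felt soft, reaching about 3 N before its hard stop about 4.5 mm down. That is a sound well. The highest force I read was 7.6 N.
- **Middle button:** the force rose to about 5.4 N roughly 2 mm down, then dropped to about 1.5 N as it snapped over. A second press met no force down to about 2.5 mm below its original top, so it had stayed in.
- **Right button:** I did not press it, because the middle one had already snapped.
- **Middle knob:** I gripped it and turned it 60° clockwise. In the last picture the pointer tip measured 59.4° from off and the orange dot 60.6°. The line along the pointer alone gave 55°, but it is short and I trust that reading less.
- **Other knobs:** in the last pictures the left and right knobs still pointed at their off dots.
- **Bowl, jar and can:** they were within about 4 mm of where they started, which is within the detector's error.

The gripper was clear of everything at hand-in. Force readings wandered by up to about 1 N throughout, so the press forces above are approximate.

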